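# Clamp a pipe stub upright in the ratchet bench clamp

## Task

Stand the short steel pipe upright on the blue bench clamp's bed, between the red jaw and the sprung rubber pad, and let go of it. Then hold the lever's red crossbar and pump it in full strokes, one ratchet click each, until the pipe is firmly gripped against the sprung pad: stop at the first stroke that takes a clearly firm pull (about 6 N more than the idle strokes), because overtightening dents the pipe. Move the jaw only with the lever, finally leave the lever swung back to its stop on the jaw side and let go, and leave the other things on the bench alone.

Things in the scene. Friction and masses are not known exactly. Their poses are not given: they have to be found in the camera images.
- vice: Blue bench clamp, bolted down. Origin at bench height on its centre line; +x: the way the jaw closes, z up. Base plate 12 mm thick, x -215 to +150 mm, y +-45 mm. Lever tower at x -140 mm, 97 mm tall. Pipe is properly gripped at 16 to 58 N, which pushes the sprung pad in about 5 to 19 mm.
- bed (a point): Point on the base plate's flat top (12 mm above the bench) at x = 40 mm of the clamp; axes as the clamp's. Sprung pad near it faces the jaw: black rubber, 62 mm wide, 14 to 58 mm above the bench, on a blue anvil block of equal height bolted elsewhere each time: pad face, unpressed, anywhere from 20 to 46 mm beyond this point in x. Spring 3 N/mm, 26 mm travel.
- jaw: Red jaw sliding along the clamp's x. Origin in the plane of its gripping face, on the centre line, at bench height; axes as the clamp's. Face 62 mm wide, 14 to 58 mm above the bench; block 30 mm thick. Starts 5 to 12 mm ahead of the clamp's origin, travels to 74 mm. Rack teeth every 8 mm; a pawl keeps it from going back: it cannot be loosened.
- lever (a joint): Pump lever, rad: 0 = stop on the jaw side (leaning 0.2 rad to the clamp's +x), 0.4 = other stop (leaning 0.2 to -x). Stays where left; idle pull about 2 N. 0 to 0.4 pushes the jaw on one 8 mm tooth (and up to 3 mm more, given back on return); back to 0 catches the next tooth. Reach below 0.03 and above 0.36 each stroke. Extra pull at the crossbar = about jaw push / 4.5.
- lever_grip (a point): Middle of the lever's red crossbar: round, 20 mm in diameter, 80 mm long, along the clamp's y, joined from below by an 18 x 12 mm steel lever. Moves on a 160 mm radius about a hinge along y at x -140 mm, 77.5 mm above the bench (clamp frame): bar about 235 mm above the bench, full stroke 64 mm.
- pipe: Short bare steel pipe, 35 mm outside diameter, 100 mm tall, 0.27 kg, standing upright on the bench. Origin at the centre of its lower end, z along the pipe.
- tin: Bystander: closed tin with a yellow label, 68 mm diameter, 100 mm tall; origin under its centre.
- cleaner: Bystander: bottle with blue label and red cap, 64 mm diameter, 170 mm tall; origin under its centre.
- jar: Bystander: glass jar with a steel cap, 70 mm diameter, 85 mm tall; origin under its centre.
- tape_roll: Bystander: yellow disc-shaped roll lying flat, 90 mm diameter, 35 mm tall; origin under its centre.
There are look-alikes about, which are no part of the job. Leave any green or yellow look-alike of the pipe alone.

How it is judged (in metres and radians):
On the way, in this order (a step that is already met when the one before it is completed fails the run):
1. the pipe stands upright on the clamp's bed between jaw and pad, let go (x of pipe in the frame of vice between 0.015 and 0.07 m and y of pipe in the frame of vice between -0.025 and 0.025 m and z of pipe in the frame of vice between 0.009 and 0.016 m and angle between pipe's own z axis and vertical below 0.1 rad and contact force between the fingers and pipe below 0.1 N), for 0.2 s.
2. the lever is pulled through a stroke (value of joint lever above 0.25 rad).
3. the jaw grips the pipe with more than 16 N (contact force between pipe and jaw above 16 N), for 0.1 s.
At the end, for the whole second after the job is handed in: The pipe stands upright (within 0.12 rad) on the clamp's bed, at most 30 mm off the centre line, at rest and gripped by the jaw with 16 to 58 N; the lever is back at its jaw-side stop (joint below 0.1 rad) (contact force between pipe and jaw between 16 and 58 N and value of joint lever below 0.1 rad and angle between pipe's own z axis and vertical below 0.12 rad and y of pipe in the frame of vice between -0.03 and 0.03 m and z of pipe in the frame of vice between 0.007 and 0.022 m and linear speed of pipe below 0.01 m/s); the robot touches nothing.
It fails at once if the pipe is overtightened: the jaw presses it with more than 150 N, even briefly (contact force between pipe and jaw above 150 N).
It fails at once if the jaw is pushed directly by the fingers with more than 20 N instead of by the lever (contact force between the fingers and jaw above 20 N).
It fails at once if a bystander is moved by more than 30 mm (distance of any of tin, cleaner, jar, tape_roll from where it was at the start of the episode above 0.03 m).
It also fails if it takes over 72 s, if anything falls off the work surface, if the arm or the gripper's body presses on something with over 40 N, if the wrist force passes 120 N, or if a joint passes its speed limit or range.

## Robot

A 6-joint arm with a two-finger parallel gripper is mounted at the origin on the work surface. World frame = base frame: x ahead of the robot, y to its left, z up, the work surface at z = 0. Lengths are in mm, angles in rad, forces in N, time in s.
With the tool pointing down it reaches from about 350 to 875 mm from the base axis. Payload 4.2 kg.
Tool frame: the origin (TCP) lies midway between the tips of the shut fingers; the grasp point (between the pads) lies 19 mm behind it; z points along the fingers, y is the direction in which the jaws open and shut (so a half turn about z gives the same grasp; the last joint's range is limited). The gripper opens to 85 mm and grips with 20 to 120 N. Pads are 22 mm wide; open, the fingers measure 114 mm over their backs; the gripper's body (76 mm by 85 mm) begins 54 mm behind the grasp point. The pads swing forward as they close: fully open they stand 13 mm farther back than shut.
Start: joints at [1.578, 0.385, 0.008, 0, -1.194, -0.259], TCP at [155.686, 605.278, 211.212] pointing down, gripper open.
Joint ranges: [-3.14, 3.14], [-1.21, 2.06], [-1.07, 1.41], [-3.16, 2.05], [-2.99, -0.16], [-3.1, 3.1]. Speed limits (rad/s): [2.79, 2.79, 3.14, 3.14, 3.14, 3.14].

## Interface

Orientations are given as a unit quaternion [x, y, z, w].
In Python, from bench import read_state, get_image, job_done, search_frame, regions_of gives the robot as it stands.
- The arm moves only by the tool servo_tool, never from a script. Its arguments are lists of equal length, an entry for each row: "turn": the turn, a rotation vector about the world's x, y, z in rad, a list of three; "dp": the shift along the world's x, y, z in m, a list of three; "fingers": the finger opening in m, from 0 to 0.0854. In form: {"turn": [[rx, ry, rz], ...], "dp": [[tx, ty, tz], ...], "fingers": [fingers, ...]}. A call has exactly 5 rows; each row shifts and turns the pose as measured when the row begins; what a row does not reach is not made up. A row lasts 1/8 s, in which the tool goes at most 62.5 mm and 10.7 degrees, less where a joint would pass 70% of its speed; a pose out of reach is approached as far as the arm can. A call is refused whole if a number of a shift passes 0.0625 or a number of a turn 0.188, either way. A call with a gripper value outside its range is refused whole. The fingers move at their own pace and stop on an object; the grip force is fixed at half the most. Time passes only in rows, so rows that do not move let the fingers close, or fill a call up. It gives the time, the measured TCP pose, the force and the opening at its end, in the units of the state.
- read_state(): the state, without advancing time (a new reading comes with each control period).
- get_image(name): name is "scene" or "top" or "wrist"; returns a dict with "img" (420x560x3 uint8, red, green, blue), "vfov" (degrees; the focal length in pixels is half the picture's height over the tangent of half this angle, whatever the lens; pixels are square), "cx", "cy" (the principal point, pixels), "k1" (the pictures are not rectified: a ray, as slopes to the right and down, at radius r is drawn at 1 + k1 r^2 times it, then the intrinsics apply), "world_from_camera" (4x4, takes a point from camera to world coordinates); the wrist camera has in their place "mount" (4x4, takes a point from camera to tool coordinates, whose origin is the TCP and whose axes are the flange's). Camera axes: x right, y down, z forward; pixel columns grow to the right and rows downward; lengths in mm; the calibration is good to about 2 mm. A picture is of the moment at which its call begins: read the wrist's pose just before it. There is no depth.
- job_done(): hands the job in, once; it reports no verdict.
Trained networks look in the newest picture that a camera, given by its name, has taken for a name from the list of things; names that differ only in an ending like _2 or _b are one class to them, and where a whole thing is asked for, a point or a joint stands for the part that bears it (a point fixed in the world has none). Each returns a list of dicts, best first, with "score" (0 to 1); they miss things now and then, are a little off and sometimes report something else, mostly with a low value. They report only what shows in the picture. A call takes as long as a camera call. They do not tell look-alikes from the thing itself.
- search_frame(query, camera): "box" ([left, top, width, height] in pixels, round what is visible of it).
- regions_of(query, camera): "region" (420x560 bool, what is visible of it) and "box" ([left, top, width, height] in pixels, round what is visible of it).
The state is a dict: "clock": time; "joints": joint angles; "joint_vel": joint speeds; "joint_efforts": joint torques, N m; "position": TCP position; "ee_rot": TCP orientation; "contact_force": force on the tool from outside, world axes, zero at the start; "wrist_torque": the same for the moment, N m; "gripper_width": finger opening in mm.
Only numpy, scipy, OpenCV 4.12 (cv2) and the standard library are available. Lean on these libraries where they do the work, as an engineer would, in place of code of your own. Each camera call takes 0.05 s, during which the arm holds its last target. There are 200 camera calls.

## Working session

There is one attempt and no reset: what is moved stays moved. The work goes in short steps, Python scripts to look and compute and a tool call to move; the robot and the scene stay as the last step left them, time stands still between calls to the robot, and variables do not carry over. Pictures are saved under pics/ and viewed, about 8 in all and at most 12, crops included, and the job is handed in when it is done.

Besides the shell and the picture viewer there is one more tool, called as name(argument=value, ...), one argument or row to a line, values as JSON. servo_tool: Moves the arm, as the interface text tells. Its arguments: {"type":"object","properties":{"turn":{"type":"array","items":{"type":"array","items":{"type":"number"}}},"dp":{"type":"array","items":{"type":"array","items":{"type":"number"}}},"fingers":{"type":"array","items":{"type":"number"}}},"required":["turn","dp","fingers"]}

```bash
ls; mkdir -p pics; cat > h.py <<'E'
import numpy as np, cv2
from bench import *
from scipy.spatial.transform import Rotation as R
def shot(n):
    s=read_state(); g=get_image(n)
    if n=="wrist":
        T=np.eye(4);T[:3,:3]=R.from_quat(s["ee_rot"]).as_matrix();T[:3,3]=s["position"];g["W"]=T@np.array(g["mount"])
    else: g["W"]=np.array(g["world_from_camera"])
    g["f"]=g["img"].shape[0]/2/np.tan(np.radians(g["vfov"])/2)
    return g
def ray(g,u,v):
    f=g["f"];K=np.array([[f,0,g["cx"]],[0,f,g["cy"]],[0,0,1.]])
    x,y=cv2.undistortPoints(np.array([[[u,v]]],float),K,np.array([g["k1"],0,0,0,0.]))[0,0]
    d=g["W"][:3,:3]@[x,y,1]; return g["W"][:3,3],d/np.linalg.norm(d)
def atz(g,u,v,z):
    o,d=ray(g,u,v); return o+d*(z-o[2])/d[2]
def proj(g,p):
    q=np.linalg.inv(g["W"])@np.append(p,1); x,y=q[:2]/q[2]; k=1+g["k1"]*(x*x+y*y)
    return np.array([g["cx"]+g["f"]*x*k,g["cy"]+g["f"]*y*k])
def tri(l):
    A=0;b=0
    for g,u,v in l:
        o,d=ray(g,u,v);P=np.eye(3)-np.outer(d,d);A=A+P;b=b+P@o
    p=np.linalg.solve(A,b)
    return p,[np.linalg.norm(np.cross(p-ray(*c)[0],ray(*c)[1])) for c in l]
def save(n,img,s=1): cv2.imwrite("pics/"+n,cv2.resize(img[...,::-1],None,fx=s,fy=s,interpolation=cv2.INTER_CUBIC))
E
python3 - <<'E'
from h import *
print(read_state())
for c in ["scene","top"]:
    g=shot(c);save(c+"1.png",g["img"],1.4)
    print(c,g["vfov"],g["k1"],g["W"].round(3).tolist())
    for q in ["vice","jaw","lever","lever_grip","pipe","tin","cleaner","jar","tape_roll"]:
        print(q,[(np.round(r["box"]).astype(int).tolist(),round(r["score"],2)) for r in search_frame(q,c)][:4])
E
```

```text
pics
{'clock': 0.0, 'joints': array([ 1.57759321e+00,  3.85568912e-01,  6.60009333e-03, -4.74015848e-04,
       -1.19396905e+00, -2.58577171e-01]), 'joint_vel': array([ 0.00037231, -0.00200071, -0.00168038, -0.00029607,  0.00194081,
       -0.00054585]), 'joint_efforts': array([-8.01181213e-04, -3.92281616e+01,  1.88405246e+01,  4.18590143e+00,
       -4.53331304e-03, -6.83999801e-06]), 'position': array([155.55355841, 604.68568696, 210.10779341]), 'ee_rot': array([ 9.92074719e-01, -1.25644565e-01, -7.66878246e-05,  1.09050334e-03]), 'contact_force': array([-0.06869515,  0.10770695, -0.14196191]), 'wrist_torque': array([-0.02257222, -0.02741407, -0.00658839]), 'gripper_width': 85.81455106524348}
scene 55.177557619832164 0.02150183587551603 [[-0.78, 0.505, -0.37, 1044.852], [0.626, 0.633, -0.456, 506.989], [0.004, -0.587, -0.809, 1049.316], [0.0, 0.0, 0.0, 1.0]]
vice [([260, 148, 82, 130], 0.66)]
jaw [([278, 200, 37, 38], 0.94), ([257, 150, 87, 128], 0.28), ([247, 112, 24, 46], 0.27)]
lever [([276, 153, 23, 48], 0.94)]
lever_grip [([273, 152, 27, 51], 0.78)]
pipe [([327, 312, 23, 24], 0.76), ([355, 274, 21, 26], 0.62), ([378, 327, 24, 29], 0.61), ([362, 301, 20, 29], 0.56)]
tin [([380, 256, 34, 37], 0.55)]
cleaner [([247, 110, 24, 48], 0.82)]
jar [([204, 142, 17, 28], 0.68)]
tape_roll [([207, 241, 37, 30], 0.94)]
top 44.77828132565005 -0.05100042405432998 [[0.009, -0.994, 0.111, 445.422], [-1.0, -0.008, 0.012, 16.333], [-0.011, -0.111, -0.994, 1654.844], [0.0, 0.0, 0.0, 1.0]]
vice [([227, 208, 114, 45], 0.57)]
jaw [([167, 248, 29, 21], 0.73), ([271, 219, 63, 28], 0.59)]
lever [([304, 216, 28, 27], 0.76)]
lever_grip [([308, 217, 21, 30], 0.56)]
pipe [([145, 200, 19, 13], 0.71), ([189, 217, 15, 13], 0.68), ([168, 205, 18, 15], 0.62), ([182, 180, 13, 16], 0.51)]
tin [([170, 248, 24, 23], 0.59)]
cleaner [([381, 250, 24, 25], 0.75)]
jar [([398, 200, 25, 24], 0.56)]
tape_roll [([287, 143, 26, 28], 0.81)]
```

```bash
python3 - <<'E'
import cv2
from h import *
s=shot("scene")["img"];t=shot("top")["img"]
save("s2.png",s[90:370,180:440],2.1)
save("t2.png",t[130:300,130:430],2.6)
E
```

```text
(no output)
```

View pics/s2.png

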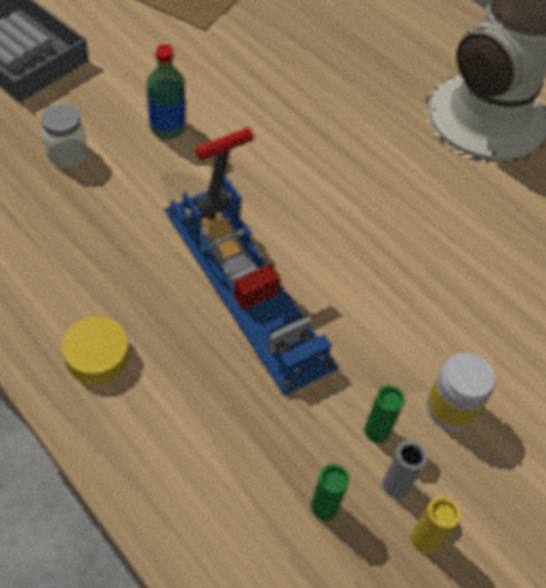

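View pics/t2.png

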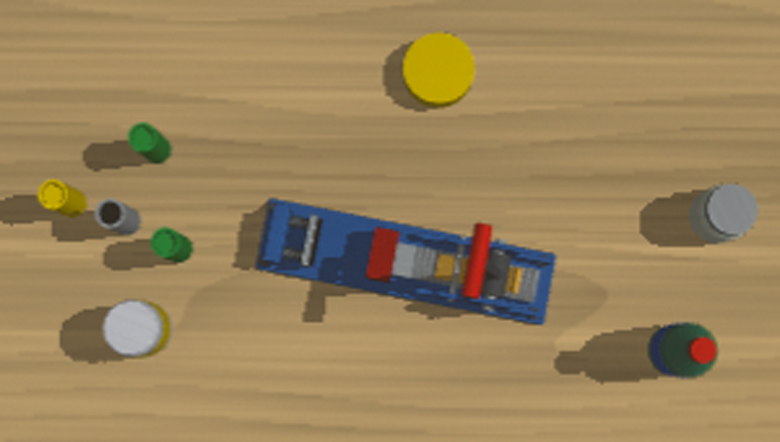

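```bash
python3 - <<'E'
from h import *
s=shot("scene");t=shot("top")
S=lambda u,v:(s,180+u/2.1,90+v/2.1); T=lambda u,v:(t,130+u/2.6,130+v/2.6)
print("pipe top",tri([S(411,455),T(110,213)]))
c=np.array([atz(*T(*p),12)[:2] for p in [(270,198),(257,270),(555,255),(543,325)]])
c2=np.array([atz(*S(*p),12)[:2] for p in [(335,366),(286,392)]])
print(c.round(),c2.round())
l=(c[0]+c[1])/2;r=(c[2]+c[3])/2;d=l-r;print(np.linalg.norm(d),np.linalg.norm(c[0]-c[1]))
ex=d/np.linalg.norm(d);ey=np.array([-ex[1],ex[0]]);o=(l-150*ex+r+215*ex)/2;print("o",o,"ex",ex,np.arctan2(*ex[::-1]))
cl=lambda p:np.r_[(p[:2]-o)@ex,(p[:2]-o)@ey,p[2:]].round(1)
a,ea=tri([S(198,153),T(470,294)]);b,eb=tri([S(251,133),T(483,227)])
print("bar ends",a,b,cl(a),cl(b),ea,eb,"mid",(a+b)/2)
for n,u,v,z in [("jaw top front",369,277,58),("jaw",384,230,58),("pad right top",319,217,58),("pad",307,264,58)]: print(n,cl(atz(*T(u,v),z)))
E
```

```text
pipe top (array([603.4475717 , 358.51308978,  94.30865246]), [np.float64(0.5124798216406847), np.float64(0.5124798216406473)])
[[ 633.  176.]
 [ 542.  190.]
 [ 564. -180.]
 [ 478. -164.]] [[552. 192.]
 [631. 180.]]
361.1667756976941 91.30126542551015
o [560.24416421  37.4521105 ] ex [0.18430679 0.98286876] 1.385429803391482
bar ends [530.94235474 -86.19798677 187.51623007] [553.61396038 -49.29224621 285.85118091] [-126.9    6.   187.5] [-86.5  -9.5 285.9] [np.float64(31.740626730196432), np.float64(31.740626730196432)] [np.float64(29.97281901607668), np.float64(29.97281901607659)] mid [542.27815756 -67.74511649 236.68370549]
jaw top front [ 7.3 29.6 58. ]
jaw [  0.5 -29.7  58. ]
pad right top [ 80.9 -30.1  58. ]
pad [83.8 28.6 58. ]
```

servo_tool(
  turn=[
    [0,0,-0.166],
    [0,0,-0.166],
    [0,0,-0.166],
    [0,0,-0.166],
    [0,0,-0.166],
  ],
  dp=[
    [0.045,-0.025,0],
    [0.045,-0.025,0],
    [0.045,-0.025,0],
    [0.045,-0.025,0],
    [0.045,-0.025,0],
  ],
  fingers=[0.08,0.08,0.08,0.08,0.08],
)

```text
clock: 1.82
position: [383.5, 478.8, 211.3]
ee_rot: [0.852, -0.523, 0.0, -0.001]
contact_force: [0.6, 0.9, 0.9]
gripper_width: 80.2
```

servo_tool(
  turn=[
    [0,0,-0.166],
    [0,0,-0.166],
    [0,0,-0.166],
    [0,0,-0.166],
    [0,0,-0.166],
  ],
  dp=[
    [0.045,-0.025,0],
    [0.045,-0.025,0],
    [0.045,-0.025,0],
    [0.045,-0.025,0],
    [0.045,-0.025,0],
  ],
  fingers=[0.08,0.08,0.08,0.08,0.08],
)

```text
clock: 2.45
position: [615.7, 349.2, 212.0]
ee_rot: [-0.558, 0.83, -0.001, 0.001]
contact_force: [0.5, 0.8, 0.0]
gripper_width: 79.6
```

```bash
python3 - <<'E'
from h import *
print(np.round(read_state()["position"],1))
g=shot("wrist");save("w3.png",g["img"],1)
print(g["W"].round(2).tolist())
for r in regions_of("pipe","wrist"): print(np.round(r["box"]),r["score"], g["img"][r["region"]].mean(0).round())
print(proj(g,[603.4,358.5,100]))
E
```

```text
[615.7 349.2 212. ]
[[-0.93, 0.36, 0.13, 583.26], [0.38, 0.88, 0.3, 270.28], [-0.0, 0.32, -0.95, 375.62], [0.0, 0.0, 0.0, 1.0]]
[280. 226.  41.  65.] 0.93 [135. 121.   1.]
[162. 164.  59.  64.] 0.9 [42. 89. 39.]
[280.  97.  47.  42.] 0.89 [ 42. 105.  46.]
[275. 166.  41.  62.] 0.59 [80. 81. 76.]
[293.72940536 207.89335446]
```

View pics/w3.png

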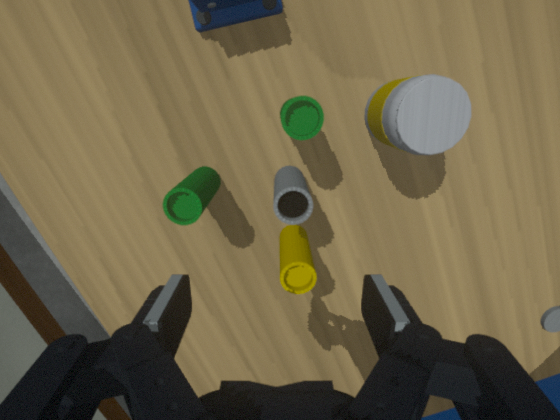

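Candidates for the pipe are green (301,117), green (190,205), yellow (297,275) and grey bare steel (293,203). Only the grey one fits, and this close view confirms it.

```bash
python3 - <<'E'
from h import *
g=shot("wrist");s=shot("scene");t=shot("top")
save("p4.png",g["img"][140:300,230:360],4)
print(tri([(g,293.5,204),(s,180+411/2.1,90+455/2.1),(t,130+110/2.6,130+213/2.6)]), atz(g,293.5,204,100),proj(g,[601,360,0]))
q=read_state()["ee_rot"];print(R.from_quat(q).as_matrix().round(3).tolist())
E
```

```text
(array([603.74759797, 357.27941797,  92.20123898]), [np.float64(2.9460079160641537), np.float64(2.008075074073795), np.float64(1.2387556694095627)]) [604.38686789 352.09474965 100.        ] [294.63313442 183.78648043]
[[-0.372, -0.928, 0.002], [-0.928, 0.372, 0.0], [-0.001, -0.002, -1.0]]
```

View pics/p4.png

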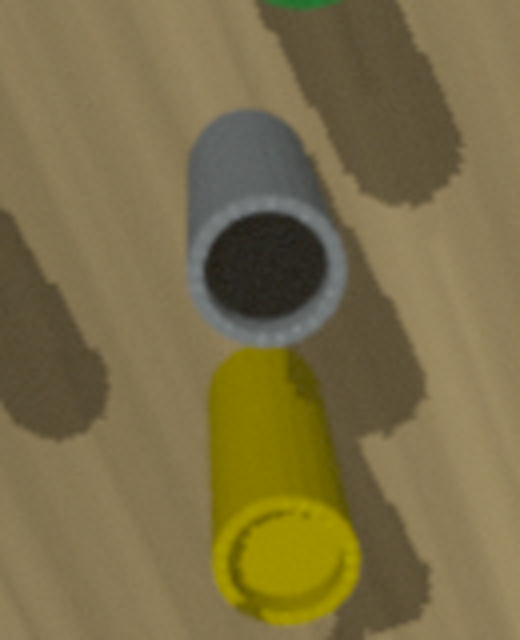

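servo_tool(
  turn=[
    [0,0,0],
    [0,0,0],
    [0,0,0],
    [0,0,0],
    [0,0,0],
  ],
  dp=[
    [-0.0125,0.007,-0.02],
    [0,0,-0.034],
    [0,0,-0.034],
    [0,0,-0.034],
    [0,0,-0.03],
  ],
  fingers=[0.08,0.08,0.08,0.08,0.08],
)

```text
clock: 3.32
position: [596.1, 365.0, 62.6]
ee_rot: [-0.567, 0.824, 0.0, 0.007]
contact_force: [-0.9, -0.2, -1.0]
gripper_width: 79.8
```

servo_tool(
  turn=[
    [0,0,0],
    [0,0,0],
    [0,0,0],
    [0,0,0],
    [0,0,0],
  ],
  dp=[
    [0,0,0],
    [0,0,0],
    [0,0,0],
    [0,0,0],
    [0,0,0],
  ],
  fingers=[0.08,0.05,0.02,0.02,0.02],
)

```text
clock: 3.95
position: [594.4, 368.0, 65.8]
ee_rot: [-0.569, 0.822, 0.0, 0.008]
contact_force: [0.1, 0.7, -2.6]
gripper_width: 32.8
```

```bash
python3 - <<'E'
from h import *
s=read_state();print(s["position"],s["gripper_width"],s["contact_force"],R.from_quat(s["ee_rot"]).as_matrix().round(3).tolist())
g=shot("wrist");s=shot("scene")
a=cv2.resize(g["img"][130:420,100:460],(540,435));b=cv2.resize(s["img"][260:370,310:410],(260,286))
c=np.zeros((435,800,3),np.uint8);c[:,:540]=a;c[:286,540:]=b;save("g5.png",c)
E
```

```text
[594.41646205 368.04600184  65.83647935] 32.75246046410086 [ 0.06279538  0.68512363 -2.59539507] [[-0.352, -0.936, 0.013], [-0.936, 0.352, 0.01], [-0.014, -0.009, -1.0]]
```

View pics/g5.png

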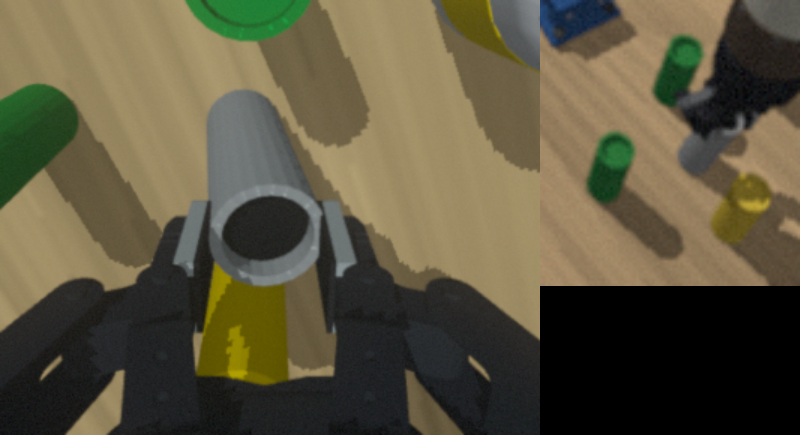

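The grip is off centre: the pipe sits about 10 mm toward tool +x. I'll open, shift and grip again.

servo_tool(
  turn=[
    [0,0,0],
    [0,0,0],
    [0,0,0],
    [0,0,0],
    [0,0,0],
  ],
  dp=[
    [0,0,0],
    [0,0,0],
    [-0.0015,-0.005,-0.003],
    [-0.0015,-0.004,-0.003],
    [0,0,0],
  ],
  fingers=[0.06,0.06,0.06,0.06,0.06],
)

```text
clock: 4.68
position: [591.9, 358.2, 60.0]
ee_rot: [-0.569, 0.822, 0.0, 0.009]
contact_force: [1.3, 1.0, -0.1]
gripper_width: 60.3
```

```bash
python3 - <<'E'
from h import *
s=read_state();print(s["position"],s["gripper_width"])
g=shot("wrist");q=R.from_quat(s["ee_rot"]).as_matrix()
for r in regions_of("pipe","wrist"): print(np.round(r["box"]),r["score"], g["img"][r["region"]].mean(0).round())
p=s["position"]
print("tcp+37,proj",proj(g,p+q@[0,0,-37]))
save("g6.png",g["img"][130:420,100:460],1.5)
E
```

```text
[591.87613907 358.19994727  60.00401741] 60.258057536861095
[216. 206.  77. 141.] 0.96 [86. 89. 87.]
[238. 322.  58.  66.] 0.9 [98. 88.  3.]
[  0. 200. 150. 136.] 0.84 [29. 88. 37.]
[220.  90.  98.  96.] 0.67 [ 38. 119.  51.]
tcp+37,proj [276.79841669 300.55365299]
```

View pics/g6.png

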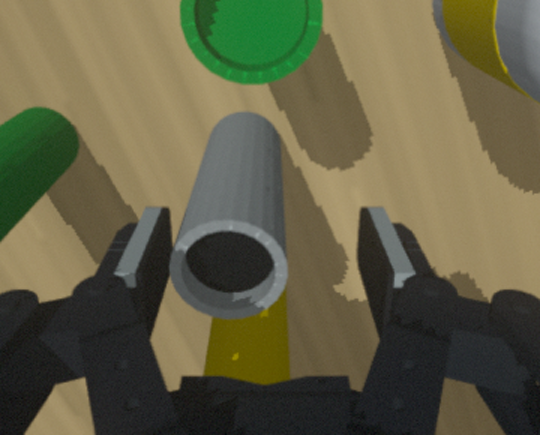

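servo_tool(
  turn=[
    [0,0,0],
    [0,0,0],
    [0,0,0],
    [0,0,0],
    [0,0,0],
  ],
  dp=[
    [0.005,-0.001,0],
    [0.005,-0.001,0],
    [0,0,0],
    [0,0,0],
    [0,0,0],
  ],
  fingers=[0.06,0.06,0.06,0.02,0.02],
)

```text
clock: 5.4
position: [603.5, 357.0, 60.8]
ee_rot: [-0.569, 0.822, 0.0, 0.01]
contact_force: [-1.2, 0.3, 3.8]
gripper_width: 32.8
```

servo_tool(
  turn=[
    [0,0,0],
    [0,0,0],
    [0,0,0],
    [0,0,0],
    [0,0,0],
  ],
  dp=[
    [0,0,0],
    [0,0,0],
    [0,0,0],
    [0,0,0],
    [0,0,0],
  ],
  fingers=[0.02,0.02,0.02,0.02,0.02],
)

```text
clock: 6.02
position: [603.5, 357.1, 60.9]
ee_rot: [-0.569, 0.822, 0.0, 0.01]
contact_force: [0.6, 0.1, 0.8]
gripper_width: 32.8
```

```bash
python3 - <<'E'
from h import *
s=read_state();print(s["position"],s["gripper_width"],s["contact_force"])
g=shot("wrist");q=R.from_quat(s["ee_rot"]).as_matrix()
r=[r for r in regions_of("pipe","wrist") if np.ptp(g["img"][r["region"]].mean(0))<25][:1]
for x in r: print(x["box"],x["score"])
p=s["position"]
print("tcp+37,proj",proj(g,p+q@[0,0,-38]),"rim ends",proj(g,p+q@[17.5,0,-38]),proj(g,p+q@[-17.5,0,-38]),"base far",proj(g,p+q@[17.5,0,62]))
E
```

```text
[603.51383069 357.1183702   60.87512173] 32.76813365898508 [0.60956994 0.08783295 0.82027259]
[241.3, 202.3, 75.2, 138.5] 0.96
tcp+37,proj [276.80216379 301.81558799] rim ends [276.80465702 267.25646292] [276.79921989 333.57124628] base far [276.59548553 200.99487527]
```

servo_tool(
  turn=[
    [0,0,0],
    [0,0,0],
    [0,0,0],
    [0,0,0],
    [0,0,0],
  ],
  dp=[
    [0,0,0.02],
    [0,0,0.03],
    [0,0,0.035],
    [0,0,0.035],
    [0,0,0.01],
  ],
  fingers=[0.02,0.02,0.02,0.02,0.02],
)

```text
clock: 6.75
position: [598.1, 354.1, 185.9]
ee_rot: [-0.568, 0.823, 0.001, 0.001]
contact_force: [0.8, -0.0, -2.7]
gripper_width: 32.7
```

servo_tool(
  turn=[
    [0,0,0],
    [0,0,0],
    [0,0,0],
    [0,0,0],
    [0,0,0],
  ],
  dp=[
    [-0.005,-0.04,0],
    [-0.008,-0.055,0],
    [-0.008,-0.055,0],
    [-0.008,-0.055,0],
    [-0.005,-0.04,0],
  ],
  fingers=[0.02,0.02,0.02,0.02,0.02],
)

```text
clock: 7.38
position: [556.9, 104.3, 175.8]
ee_rot: [-0.57, 0.822, 0.004, -0.006]
contact_force: [0.4, 1.6, -3.5]
gripper_width: 33.3
```

```bash
python3 - <<'E'
from h import *
s=read_state();print(s["position"],s["gripper_width"],s["contact_force"],R.from_quat(s["ee_rot"]).as_matrix().round(3).tolist())
g=shot("wrist");save("v7.png",g["img"],1.4)
for q in ["jaw","vice","lever_grip"]: print(q,[(np.round(r["box"]),round(r["score"],2)) for r in search_frame(q,"wrist")][:2])
E
```

```text
[556.86286699 104.30413947 175.81669775] 33.30245211374762 [ 0.43206269  1.55771962 -3.47806314] [[-0.351, -0.936, -0.014], [-0.936, 0.351, -0.0], [0.005, 0.013, -1.0]]
jaw [(array([195.,   0.,  85., 154.]), 0.75)]
vice [(array([166.,   1., 142., 254.]), 0.61)]
lever_grip []
```

View pics/v7.png

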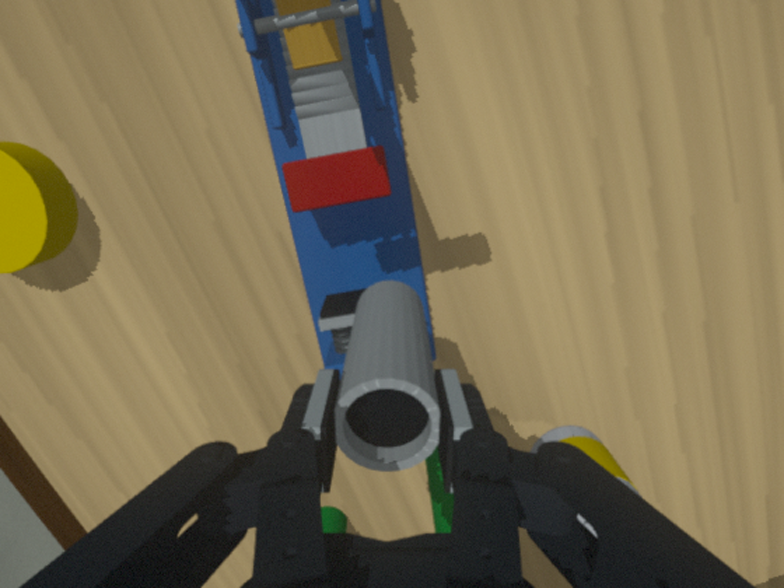

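```bash
python3 - <<'E'
from h import *
g=shot("wrist");o=np.array([560.2,37.5]);ex=np.array([0.1843,0.98287]);ey=np.array([-ex[1],ex[0]])
cl=lambda p:np.r_[(p[:2]-o)@ex,(p[:2]-o)@ey].round(1)
for n,u,v,z in [("jawL",293,212,58),("jawR",391,192,58),("padL near",329,294,58),("plateL",299,240,12),("plateR",418,215,12),("plateL2",262,95,12),("plateR2",400,120,12),("plateR3",434,355,12)]:
    p=atz(g,u/1.4,v/1.4,z);print(n,p.round(),cl(p))
s=read_state();print(cl(s["position"]), (o+46*ex)-s["position"][:2],s["position"])
E
```

```text
jawL [595.  43.  58.] [ 12. -33.]
jawR [534.  53.  58.] [10.7 28.3]
padL near [595. 100.  58.] [ 67.7 -22.5]
plateL [610.  66.  12.] [ 37.1 -43.3]
plateR [522.  80.  12.] [34.4 44.8]
plateL2 [593. -33.  12.] [-62.8 -45.2]
plateR2 [513.  15.  12.] [-31.   42.7]
plateR3 [547. 188.  12.] [145.9  40.6]
[67.8 14.4] [ 10.11940726 -24.07949708] [558.55839274 106.79151708 176.69068009]
```

servo_tool(
  turn=[
    [0,0,0],
    [0,0,0],
    [0,0,0],
    [0,0,0],
    [0,0,0],
  ],
  dp=[
    [0.003,-0.009,-0.01],
    [0.003,-0.009,-0.01],
    [0.003,-0.007,-0.01],
    [0,0,-0.005],
    [0,0,0],
  ],
  fingers=[0.02,0.02,0.02,0.02,0.02],
)

```text
clock: 8.25
position: [567.6, 82.3, 136.5]
ee_rot: [-0.571, 0.821, 0.004, -0.007]
contact_force: [-0.1, -0.7, -3.7]
gripper_width: 33.0
```

```bash
python3 - <<'E'
from h import *
s=read_state();print(s["position"],R.from_quat(s["ee_rot"]).as_matrix()[:,2], s["joint_vel"].round(3))
E
```

```text
[567.62232171  82.25160146 136.52786512] [-1.60016503e-02 -7.89693229e-04 -9.99871654e-01] [-0.004  0.004  0.005  0.002  0.003  0.001]
```

servo_tool(
  turn=[
    [0,-0.015,0],
    [0,0,0],
    [0,0,0],
    [0,0,0],
    [0,0,0],
  ],
  dp=[
    [0.001,-0.0045,-0.005],
    [0,0,-0.014],
    [0,0,-0.014],
    [0,0,-0.012],
    [0,0,-0.003],
  ],
  fingers=[0.02,0.02,0.02,0.02,0.02],
)

```text
clock: 8.88
position: [568.5, 77.9, 85.6]
ee_rot: [-0.571, 0.821, -0.0, 0.0]
contact_force: [-0.7, -0.2, -2.6]
gripper_width: 32.9
```

```bash
python3 - <<'E'
from h import *
s=read_state();print(s["position"],R.from_quat(s["ee_rot"]).as_matrix()[:,2],s["contact_force"])
E
```

```text
[568.49834584  77.8662963   85.56723173] [ 6.47641349e-04 -4.70996382e-04 -9.99999679e-01] [-0.68103152 -0.15761121 -2.60096863]
```

servo_tool(
  turn=[
    [0,0,0],
    [0,0,0],
    [0,0,0],
    [0,0,0],
    [0,0,0],
  ],
  dp=[
    [0,0,-0.004],
    [0,0,-0.004],
    [0,0,-0.003],
    [0,0,-0.002],
    [0,0,-0.001],
  ],
  fingers=[0.02,0.02,0.02,0.02,0.02],
)

```text
clock: 9.5
position: [569.4, 78.1, 73.0]
ee_rot: [-0.572, 0.82, -0.001, 0.001]
contact_force: [-3.5, 0.8, 5.8]
gripper_width: 33.2
```

servo_tool(
  turn=[
    [0,0,0],
    [0,0,0],
    [0,0,0],
    [0,0,0],
    [0,0,0],
  ],
  dp=[
    [0,0,0],
    [0,0,0],
    [0,0,0],
    [0,0,0.01],
    [0,0,0.03],
  ],
  fingers=[0.036,0.045,0.06,0.06,0.06],
)

```text
clock: 10.12
position: [569.7, 78.0, 113.1]
ee_rot: [-0.572, 0.82, -0.001, 0.0]
contact_force: [0.7, -0.7, -0.1]
gripper_width: 60.0
```

servo_tool(
  turn=[
    [0,0,0],
    [0,0,0],
    [0,0,0],
    [0,0,0],
    [0,0,0],
  ],
  dp=[
    [0,0,0.035],
    [0,0,0.045],
    [0,0,0.05],
    [0,0,0.04],
    [0,0,0.02],
  ],
  fingers=[0.06,0.06,0.06,0.06,0.06],
)

```text
clock: 10.75
position: [569.7, 77.5, 314.2]
ee_rot: [-0.572, 0.82, -0.002, 0.003]
contact_force: [0.3, -0.1, -1.1]
gripper_width: 60.1
```

```bash
python3 - <<'E'
from h import *
s=read_state();print(s["position"],R.from_quat(s["ee_rot"]).as_matrix().round(3).tolist())
g=shot("wrist");t=shot("top");c=np.zeros((420,760,3),np.uint8);c[:,:460]=g["img"][:,60:520];c[:240,460:]=cv2.resize(t["img"][190:270,220:320],(300,240));
c[240:390,460:660]=cv2.resize(shot("scene")["img"][160:280,250:410],(200,150));save("v8.png",c)
E
```

```text
[569.73787269  77.46714048 314.17687708] [[-0.345, -0.939, 0.008], [-0.939, 0.345, -0.0], [-0.003, -0.008, -1.0]]
```

View pics/v8.png

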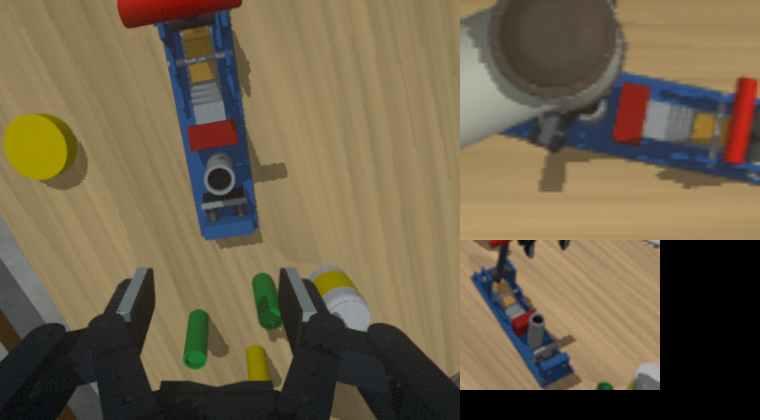

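servo_tool(
  turn=[
    [0,0,-0.175],
    [0,0,-0.175],
    [0,0,-0.175],
    [0,0,-0.175],
    [0,0,-0.175],
  ],
  dp=[
    [-0.003,-0.014,0],
    [-0.003,-0.014,0],
    [-0.003,-0.014,0],
    [-0.003,-0.014,0],
    [-0.003,-0.014,0],
  ],
  fingers=[0.06,0.06,0.06,0.06,0.06],
)

```text
clock: 11.52
position: [550.4, 6.2, 304.3]
ee_rot: [-0.157, 0.988, -0.001, -0.005]
contact_force: [0.2, -0.8, -0.2]
gripper_width: 59.9
```

servo_tool(
  turn=[
    [0,0,-0.175],
    [0,0,-0.175],
    [0,0,-0.175],
    [-0.1,0.018,0],
    [-0.1,0.018,0],
  ],
  dp=[
    [-0.003,-0.014,0],
    [-0.003,-0.014,0],
    [-0.003,-0.014,0],
    [-0.003,-0.014,0],
    [-0.003,-0.01,0],
  ],
  fingers=[0.06,0.06,0.06,0.06,0.06],
)

```text
clock: 12.15
position: [531.1, -64.1, 297.4]
ee_rot: [0.116, 0.988, -0.103, -0.018]
contact_force: [0.1, -0.9, -0.2]
gripper_width: 59.6
```

```bash
cat >> h.py <<'E'
O=np.array([560.2,37.5]);ex=np.array([0.1843,0.98287]);ey=np.array([-ex[1],ex[0]])
C=np.array([[*ex,0],[*ey,0],[0,0,1.]])
def st():
    s=read_state();p=s["position"];M=C@R.from_quat(s["ee_rot"]).as_matrix()
    gp=C@(p-np.r_[O,0]) 
    gr=gp-19*M[:,2]
    print("t",round(s["clock"],2),"world",p.round(1),"tcp_cl",gp.round(1),"grasp_cl",gr.round(1),"z_cl",M[:,2].round(3),"y_cl",M[:,1].round(3),"F_cl",(C@s["contact_force"]).round(1),"w",round(s["gripper_width"],1))
    return s
E
python3 - <<'E'
from h import *
st()
g=shot("wrist");save("v9.png",g["img"])
for q in ["lever_grip","lever"]: print([(r["box"],r["score"]) for r in search_frame(q,"wrist")])
for x in (-40,0,40): print(proj(g,np.r_[O,0]+C.T@[-108.2,x,234.3]))
E
```

```text
t 12.15 world [531.1 -64.1 297.4] tcp_cl [-105.3    9.9  297.4] grasp_cl [-101.3    9.5  315.9] z_cl [-0.208  0.022 -0.978] y_cl [ 0.977 -0.047 -0.209] F_cl [-0.8 -0.3 -0.2] w 59.6
[([267.0, 167.3, 40.8, 118.1], 0.92)]
[([266.7, 168.6, 40.6, 120.0], 0.64)]
[295.22745971 282.19459772]
[293.65916141 234.77470951]
[291.88512137 182.28194287]
```

View pics/v9.png

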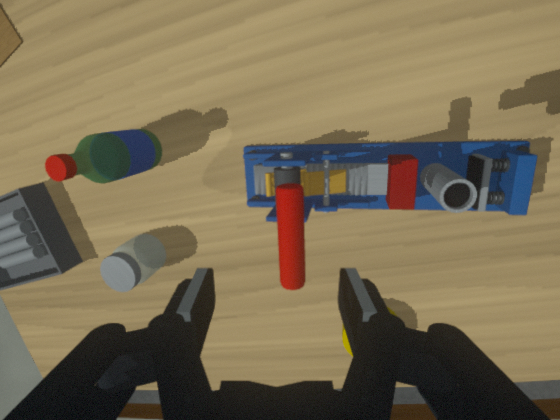

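servo_tool(
  turn=[
    [0,0,0.02],
    [0,0,0.02],
    [0,0,0],
    [0,0,0],
    [0,0,0],
  ],
  dp=[
    [0.005,-0.001,-0.01],
    [0.004,-0.001,-0.01],
    [0,0,-0.012],
    [0,0,-0.005],
    [0,0,0],
  ],
  fingers=[0.06,0.06,0.06,0.06,0.06],
)

```text
clock: 12.92
position: [540.3, -64.9, 255.9]
ee_rot: [0.095, 0.99, -0.1, -0.017]
contact_force: [0.8, -0.1, -0.2]
gripper_width: 60.0
```

```bash
python3 - <<'E'
from h import *
st()
E
```

```text
t 12.93 world [540.3 -64.9 255.9] tcp_cl [-104.4    0.7  255.9] grasp_cl [-100.5    0.4  274.5] z_cl [-0.201  0.016 -0.979] y_cl [ 0.979 -0.004 -0.202] F_cl [ 0.  -0.9 -0.2] w 60.0
```

servo_tool(
  turn=[
    [0,0,0],
    [0,0,0],
    [0,0,0],
    [0,0,0],
    [0,0,0],
  ],
  dp=[
    [-0.0004,-0.002,-0.009],
    [-0.0004,-0.002,-0.01],
    [-0.0004,-0.002,-0.01],
    [-0.0004,-0.0015,-0.007],
    [0,0,0],
  ],
  fingers=[0.06,0.06,0.06,0.06,0.06],
)

```text
clock: 13.55
position: [538.4, -73.0, 217.6]
ee_rot: [0.095, 0.99, -0.1, -0.017]
contact_force: [-0.2, 0.3, 0.2]
gripper_width: 60.0
```

```bash
python3 - <<'E'
from h import *
st()
E
```

```text
t 13.55 world [538.4 -73.  217.6] tcp_cl [-112.6    1.   217.6] grasp_cl [-108.8    0.7  236.2] z_cl [-0.201  0.016 -0.979] y_cl [ 0.98  -0.004 -0.201] F_cl [0.2 0.3 0.2] w 60.0
```

Close on the bar.

servo_tool(
  turn=[
    [0,0,0],
    [0,0,0],
    [0,0,0],
    [0,0,0],
    [0,0,0],
  ],
  dp=[
    [0,0,0],
    [0,0,0],
    [0,0,0],
    [0,0,0],
    [0,0,0],
  ],
  fingers=[0.03,0.01,0.01,0.01,0.01],
)

```text
clock: 14.18
position: [539.0, -73.0, 218.7]
ee_rot: [0.095, 0.99, -0.1, -0.016]
contact_force: [0.5, -0.9, -0.5]
gripper_width: 14.6
```

```bash
python3 - <<'E'
from h import *
st()
E
```

```text
t 14.18 world [539.  -73.  218.7] tcp_cl [-112.5    0.5  218.7] grasp_cl [-1.087e+02  2.000e-01  2.373e+02] z_cl [-0.201  0.014 -0.98 ] y_cl [ 0.98  -0.004 -0.201] F_cl [-0.8 -0.6 -0.5] w 14.6
```

```bash
python3 - <<'E'
from h import *
g=shot("wrist");s=shot("scene");c=np.zeros((560,800,3),np.uint8);c[:,:500]=cv2.resize(g["img"][140:420,150:400],(500,560));
u,v=proj(s,[541,-69,235]).astype(int);print(u,v)
c[:300,500:]=cv2.resize(s["img"][v-30:v+30,u-30:u+30],(300,300),interpolation=cv2.INTER_CUBIC);save("v10.png",c)
E
```

```text
286 157
```

View pics/v10.png

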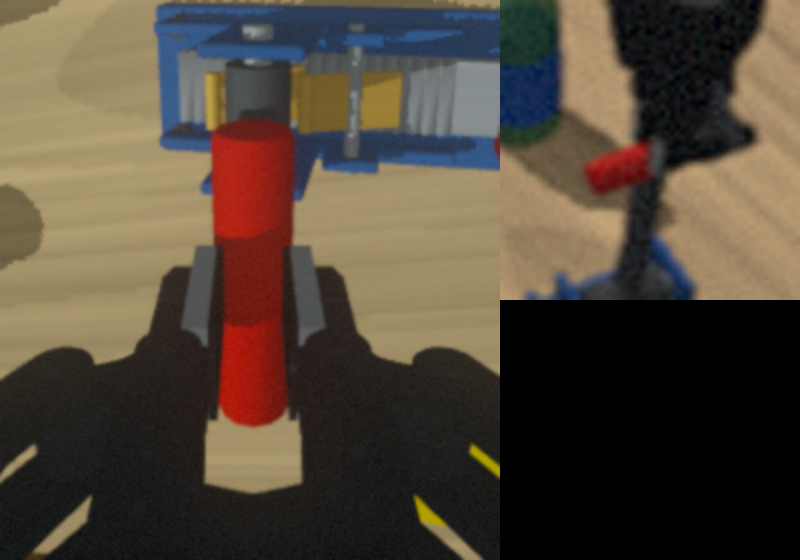

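servo_tool(
  turn=[
    [0.074,-0.014,0],
    [0.074,-0.014,0],
    [0.074,-0.014,0],
    [0.074,-0.014,0],
    [0,0,0],
  ],
  dp=[
    [-0.002,-0.0105,0.0017],
    [-0.002,-0.0105,0.0008],
    [-0.002,-0.0105,0],
    [-0.002,-0.0105,-0.0007],
    [0,0,0],
  ],
  fingers=[0.01,0.01,0.01,0.01,0.01],
)

```text
clock: 14.9
position: [533.1, -114.3, 225.0]
ee_rot: [0.092, 0.994, 0.055, 0.002]
contact_force: [-2.7, -2.0, 11.3]
gripper_width: 10.2
```

```bash
cat >> h.py <<'E'
def lv():
    s=st();p=C@(s["position"]-np.r_[O,0])-np.array([-140,0,77.5]);M=C@R.from_quat(s["ee_rot"]).as_matrix()
    b=p-16*M[:,2]   # bar centre estimate
    phi=np.arctan2(b[0],b[2]);F=C@s["contact_force"];tg=np.array([np.cos(phi),0,-np.sin(phi)])
    print("lever",round(.2-phi,3),"tool lean",np.arctan2(-M[0,2],-M[2,2]).round(3),"r",np.hypot(b[0],b[2]).round(1),"Ftan",(F@tg).round(2),"Frad",(F@[np.sin(phi),0,np.cos(phi)]).round(2))
E
python3 -c "
from h import *
lv()"
```

```text
t 14.9 world [ 533.1 -114.3  225. ] tcp_cl [-154.2   -1.4  225. ] grasp_cl [-156.3   -1.5  243.8] z_cl [ 0.109  0.006 -0.994] y_cl [0.994 0.001 0.109] F_cl [-2.5  2.3 11.3] w 10.2
lever 0.297 tool lean -0.11 r 164.1 Ftan -1.34 Frad 11.52
```

The reading fell to 10 mm with an upward push, so the pads are slipping off the top of the bar. I'll open, go about 12 mm deeper and grip again.

servo_tool(
  turn=[
    [0,0,0],
    [0,0,0],
    [0,0,0],
    [0,0,0],
    [0,0,0],
  ],
  dp=[
    [0,0,0],
    [0,0,0],
    [0,0.0005,-0.006],
    [0,0.0005,-0.006],
    [0,0,0],
  ],
  fingers=[0.05,0.05,0.05,0.05,0.05],
)

```text
clock: 15.52
position: [532.6, -112.8, 211.2]
ee_rot: [0.092, 0.994, 0.055, 0.001]
contact_force: [0.2, 0.2, 0.2]
gripper_width: 50.1
```

```bash
python3 - <<'E'
from h import *
lv()
g=shot("wrist");r=search_frame("lever_grip","wrist");print([(x["box"],x["score"]) for x in r])
for ph in (-.05,-.1,-.15): print(ph,[proj(g,np.r_[O,0]+C.T@[-140+160*np.sin(ph),y,77.5+160*np.cos(ph)]).round() for y in (-40,40)])
E
```

```text
t 15.53 world [ 532.6 -112.8  211.2] tcp_cl [-152.8   -0.6  211.2] grasp_cl [-154.9   -0.8  230.1] z_cl [ 0.11   0.007 -0.994] y_cl [0.994 0.001 0.11 ] F_cl [ 0.3 -0.2  0.2] w 50.1
lever 0.297 tool lean -0.11 r 150.3 Ftan 0.28 Frad 0.18
[([253.0, 170.9, 47.1, 192.8], 0.97)]
-0.05 [array([294., 348.]), array([298., 203.])]
-0.1 [array([279., 349.]), array([280., 203.])]
-0.15 [array([264., 348.]), array([262., 203.])]
```

servo_tool(
  turn=[
    [0,0,0],
    [0,0,0],
    [0,0,0],
    [0,0,0],
    [0,0,0],
  ],
  dp=[
    [0,0,0],
    [0,0,0],
    [0,0,0],
    [0,0,0],
    [0,0,0],
  ],
  fingers=[0.03,0.01,0.01,0.01,0.01],
)

```text
clock: 16.25
position: [533.3, -113.0, 212.4]
ee_rot: [0.092, 0.994, 0.055, 0.003]
contact_force: [0.7, 0.4, -0.1]
gripper_width: 17.3
```

```bash
sed -i 's/b=p-16/b=p-25/' h.py; python3 -c "
from h import *
lv()"
```

```text
t 16.25 world [ 533.3 -113.   212.4] tcp_cl [-152.9   -1.3  212.4] grasp_cl [-155.    -1.4  231.3] z_cl [ 0.11   0.005 -0.994] y_cl [0.994 0.001 0.11 ] F_cl [ 0.5 -0.6 -0.1] w 17.3
lever 0.298 tool lean -0.11 r 160.5 Ftan 0.49 Frad -0.17
```

servo_tool(
  turn=[
    [0.03,-0.006,0],
    [0.03,-0.006,0],
    [0.03,-0.006,0],
    [0,0,0],
    [0,0,0],
  ],
  dp=[
    [-0.0008,-0.004,-0.0006],
    [-0.0008,-0.004,-0.0006],
    [-0.0008,-0.004,-0.0007],
    [0,0,0],
    [0,0,0],
  ],
  fingers=[0.01,0.01,0.01,0.01,0.01],
)

```text
clock: 16.88
position: [531.1, -124.4, 210.7]
ee_rot: [0.091, 0.991, 0.102, 0.008]
contact_force: [-0.9, -0.2, -0.1]
gripper_width: 17.4
```

```bash
python3 -c "
from h import *
lv()"
```

```text
t 16.88 world [ 531.1 -124.4  210.7] tcp_cl [-164.5   -1.3  210.7] grasp_cl [-168.4   -1.4  229.3] z_cl [ 0.203  0.004 -0.979] y_cl [0.979 0.002 0.203] F_cl [-0.4  0.9 -0.1] w 17.4
lever 0.385 tool lean -0.204 r 160.4 Ftan -0.38 Frad -0.0
```

servo_tool(
  turn=[
    [-0.079,0.015,0],
    [-0.079,0.015,0],
    [-0.079,0.015,0],
    [-0.079,0.015,0],
    [-0.079,0.015,0],
  ],
  dp=[
    [0.002,0.0106,0.0017],
    [0.002,0.0106,0.0009],
    [0.002,0.0106,0],
    [0.002,0.0106,-0.0009],
    [0.002,0.0106,-0.0017],
  ],
  fingers=[0.01,0.01,0.01,0.01,0.01],
)

```text
clock: 17.5
position: [540.8, -72.4, 210.4]
ee_rot: [0.092, 0.99, -0.107, -0.011]
contact_force: [3.8, -40.2, -7.4]
gripper_width: 17.2
```

```bash
python3 -c "
from h import *
lv()"
```

```text
t 17.5 world [540.8 -72.4 210.4] tcp_cl [-111.6   -1.2  210.4] grasp_cl [-107.5   -1.2  229. ] z_cl [-0.213  0.003 -0.977] y_cl [ 0.977  0.001 -0.213] F_cl [-38.8 -11.2  -7.4] w 17.2
lever -0.011 tool lean 0.215 r 160.9 Ftan -36.35 Frad -15.34
```

servo_tool(
  turn=[
    [0.074,-0.014,0],
    [0.074,-0.014,0],
    [0.074,-0.014,0],
    [0.074,-0.014,0],
    [0,0,0],
  ],
  dp=[
    [-0.0019,-0.01,0.0016],
    [-0.0019,-0.01,0.0008],
    [-0.0019,-0.01,0],
    [-0.0019,-0.01,-0.0007],
    [0,0,0],
  ],
  fingers=[0.01,0.01,0.01,0.01,0.01],
)

```text
clock: 18.12
position: [534.2, -108.7, 212.8]
ee_rot: [0.089, 0.995, 0.046, 0.005]
contact_force: [0.4, -2.1, -3.4]
gripper_width: 17.4
```

servo_tool(
  turn=[
    [0.018,-0.003,0],
    [0.018,-0.003,0],
    [0.018,-0.003,0],
    [0.018,-0.003,0],
    [0.012,-0.002,0],
  ],
  dp=[
    [-0.0005,-0.0024,-0.0003],
    [-0.0005,-0.0024,-0.0003],
    [-0.0005,-0.0024,-0.0004],
    [-0.0005,-0.0024,-0.0004],
    [-0.0003,-0.0018,-0.0003],
  ],
  fingers=[0.01,0.01,0.01,0.01,0.01],
)

```text
clock: 18.75
position: [532.2, -119.1, 211.7]
ee_rot: [0.087, 0.992, 0.089, 0.008]
contact_force: [0.1, 0.4, 1.5]
gripper_width: 17.4
```

```bash
python3 -c "
from h import *
lv()"
```

```text
t 18.75 world [ 532.2 -119.1  211.7] tcp_cl [-159.1   -1.3  211.7] grasp_cl [-162.5   -1.4  230.3] z_cl [ 0.179  0.001 -0.984] y_cl [0.984 0.011 0.179] F_cl [ 0.4 -0.   1.5] w 17.4
lever 0.347 tool lean -0.18 r 160.5 Ftan 0.64 Frad 1.41
```

servo_tool(
  turn=[
    [0.012,-0.002,0],
    [0.012,-0.002,0],
    [0.01,-0.002,0],
    [0,0,0],
    [0,0,0],
  ],
  dp=[
    [-0.0003,-0.002,-0.0003],
    [-0.0003,-0.002,-0.0004],
    [-0.0003,-0.002,-0.0004],
    [0,0,0],
    [0,0,0],
  ],
  fingers=[0.01,0.01,0.01,0.01,0.01],
)

```text
clock: 19.38
position: [531.0, -125.3, 210.5]
ee_rot: [0.087, 0.99, 0.108, 0.01]
contact_force: [-0.4, 1.1, 0.5]
gripper_width: 17.3
```

```bash
python3 -c "
from h import *
lv()"
```

```text
t 19.38 world [ 531.  -125.3  210.5] tcp_cl [-165.4   -1.3  210.5] grasp_cl [-169.5   -1.4  229.1] z_cl [ 0.216  0.002 -0.976] y_cl [0.976 0.01  0.216] F_cl [1.1 0.6 0.5] w 17.3
lever 0.393 tool lean -0.218 r 160.4 Ftan 1.12 Frad 0.25
```

servo_tool(
  turn=[
    [-0.079,0.015,0],
    [-0.079,0.015,0],
    [-0.079,0.015,0],
    [-0.079,0.015,0],
    [-0.06,0.012,0],
  ],
  dp=[
    [0.002,0.0104,0.0016],
    [0.002,0.0104,0.0009],
    [0.002,0.0104,0],
    [0.002,0.0104,-0.0009],
    [0.0015,0.0085,-0.0015],
  ],
  fingers=[0.01,0.01,0.01,0.01,0.01],
)

```text
clock: 20.0
position: [540.3, -76.2, 211.1]
ee_rot: [0.089, 0.992, -0.088, -0.009]
contact_force: [0.5, -2.9, -1.9]
gripper_width: 17.5
```

```bash
python3 -c "
from h import *
lv()"
```

```text
t 20.0 world [540.3 -76.2 211.1] tcp_cl [-115.5   -1.4  211.1] grasp_cl [-112.1   -1.4  229.8] z_cl [-0.177  0.002 -0.984] y_cl [ 0.984  0.007 -0.177] F_cl [-2.7 -1.  -1.9] w 17.5
lever 0.019 tool lean 0.178 r 160.8 Ftan -2.35 Frad -2.34
```

servo_tool(
  turn=[
    [-0.012,0.002,0],
    [-0.012,0.002,0],
    [0,0,0],
    [0,0,0],
    [0,0,0],
  ],
  dp=[
    [0.0004,0.002,-0.0003],
    [0.0004,0.002,-0.0003],
    [0.0002,0.001,0],
    [0,0,0],
    [0,0,0],
  ],
  fingers=[0.01,0.01,0.01,0.01,0.01],
)

```text
clock: 20.62
position: [540.9, -73.0, 210.4]
ee_rot: [0.089, 0.991, -0.101, -0.011]
contact_force: [-0.5, 0.7, 0.7]
gripper_width: 17.4
```

```bash
cat >> h.py <<'E'
def jaw(cam="wrist"):
    g=shot(cam);h=cv2.cvtColor(g["img"],cv2.COLOR_RGB2HSV)
    m=(((h[...,0]<8)|(h[...,0]>172))&(h[...,1]>150)&(h[...,2]>50)).astype(np.uint8)
    n,L,S,c=cv2.connectedComponentsWithStats(m)
    for i in range(1,n):
        if S[i,4]<150: continue
        v,u=np.where(L==i);P=np.array([atz(g,a,b,58) for a,b in zip(u,v)]);X=(P[:,:2]-O)@ex;Y=(P[:,:2]-O)@ey
        print("red",S[i].tolist(),"x",np.percentile(X,[1,99]).round(1),"y",np.percentile(Y,[1,99]).round(1))
E
python3 -c "
from h import *
lv();jaw()"
```

```text
t 20.62 world [540.9 -73.  210.4] tcp_cl [-112.1   -1.4  210.4] grasp_cl [-108.3   -1.4  229. ] z_cl [-0.202  0.002 -0.979] y_cl [ 0.979  0.007 -0.202] F_cl [0.6 0.6 0.7] w 17.4
lever -0.006 tool lean 0.203 r 160.8 Ftan 0.43 Frad 0.77
red [418, 161, 50, 71, 2715] x [-7.  28.7] y [-30.9  33. ]
red [255, 201, 44, 161, 6182] x [-168.2 -123.4] y [-213.9  -16.1]
```

servo_tool(
  turn=[
    [0.074,-0.014,0],
    [0.074,-0.014,0],
    [0.074,-0.014,0],
    [0.074,-0.014,0],
    [0,0,0],
  ],
  dp=[
    [-0.0019,-0.01,0.0016],
    [-0.0019,-0.01,0.0008],
    [-0.0019,-0.01,0],
    [-0.0019,-0.01,-0.0007],
    [0,0,0],
  ],
  fingers=[0.01,0.01,0.01,0.01,0.01],
)

```text
clock: 21.3
position: [533.6, -111.9, 212.5]
ee_rot: [0.088, 0.995, 0.054, 0.005]
contact_force: [-0.4, -1.8, -1.1]
gripper_width: 17.6
```

servo_tool(
  turn=[
    [0.02,-0.004,0],
    [0.02,-0.004,0],
    [0.02,-0.004,0],
    [0.02,-0.004,0],
    [0.015,-0.003,0],
  ],
  dp=[
    [-0.0006,-0.0028,-0.0003],
    [-0.0006,-0.0028,-0.0003],
    [-0.0006,-0.0028,-0.0005],
    [-0.0006,-0.0028,-0.0005],
    [-0.0004,-0.0025,-0.0005],
  ],
  fingers=[0.01,0.01,0.01,0.01,0.01],
)

```text
clock: 21.92
position: [531.3, -124.3, 210.7]
ee_rot: [0.086, 0.991, 0.105, 0.011]
contact_force: [-0.1, 1.9, 1.1]
gripper_width: 17.2
```

```bash
python3 -c "
from h import *
lv()"
```

```text
t 21.93 world [ 531.3 -124.3  210.7] tcp_cl [-164.4   -1.4  210.7] grasp_cl [-168.4   -1.4  229.3] z_cl [ 0.21  -0.002 -0.978] y_cl [0.978 0.012 0.21 ] F_cl [1.8 0.4 1.1] w 17.2
lever 0.386 tool lean -0.212 r 160.4 Ftan 1.99 Frad 0.79
```

servo_tool(
  turn=[
    [-0.079,0.015,0],
    [-0.079,0.015,0],
    [-0.079,0.015,0],
    [-0.079,0.015,0],
    [-0.065,0.012,0],
  ],
  dp=[
    [0.002,0.0105,0.0016],
    [0.002,0.0105,0.0009],
    [0.002,0.0105,0],
    [0.002,0.0105,-0.0009],
    [0.0016,0.0085,-0.0015],
  ],
  fingers=[0.01,0.01,0.01,0.01,0.01],
)

```text
clock: 22.55
position: [540.3, -76.5, 211.1]
ee_rot: [0.089, 0.992, -0.092, -0.008]
contact_force: [0.2, -1.2, -0.5]
gripper_width: 17.5
```

servo_tool(
  turn=[
    [-0.01,0.002,0],
    [-0.01,0.002,0],
    [0,0,0],
    [0,0,0],
    [0,0,0],
  ],
  dp=[
    [0.0004,0.002,-0.0003],
    [0.0004,0.002,-0.0003],
    [0.0002,0.001,0],
    [0,0,0],
    [0,0,0],
  ],
  fingers=[0.01,0.01,0.01,0.01,0.01],
)

```text
clock: 23.18
position: [540.9, -73.0, 210.4]
ee_rot: [0.089, 0.991, -0.102, -0.01]
contact_force: [-0.3, -0.6, -0.1]
gripper_width: 17.1
```

```bash
python3 -c "
from h import *
lv();jaw();save('v11.png',shot('wrist')['img'][120:260,360:560],4)"
```

```text
t 23.18 world [540.9 -73.  210.4] tcp_cl [-112.1   -1.4  210.4] grasp_cl [-108.3   -1.4  229. ] z_cl [-0.204  0.    -0.979] y_cl [ 0.979  0.006 -0.204] F_cl [-0.6  0.2 -0.1] w 17.1
lever -0.006 tool lean 0.206 r 160.8 Ftan -0.62 Frad -0.2
red [426, 161, 53, 71, 2825] x [ 0.1 36.7] y [-31.   33.3]
red [255, 201, 44, 161, 6173] x [-168.8 -124. ] y [-214.5  -16.5]
```

View pics/v11.png

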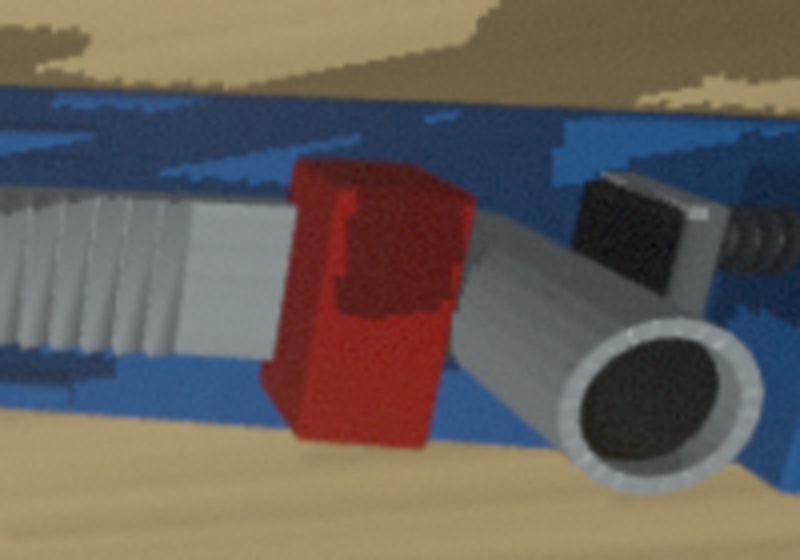

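```bash
python3 -c "
from h import *
g=shot('wrist')
for u,v,z in [(597,178,58),(683,210,58),(572,243,14),(474,205,58),(428,445,58)]:
    p=atz(g,360+u/4,120+v/4,z);print(u,v,((p[:2]-O)@ex).round(1),((p[:2]-O)@ey).round(1))
"
```

```text
597 178 61.9 33.4
683 210 80.8 27.4
572 243 79.5 9.9
474 205 37.7 26.1
428 445 38.3 -31.4
```

Pad face is about x 80 and the jaw is at about 37, so contact should come near jaw 45. That makes roughly two more strokes.

servo_tool(
  turn=[
    [0.074,-0.014,0],
    [0.074,-0.014,0],
    [0.074,-0.014,0],
    [0.074,-0.014,0],
    [0,0,0],
  ],
  dp=[
    [-0.0019,-0.01,0.0016],
    [-0.0019,-0.01,0.0008],
    [-0.0019,-0.01,0],
    [-0.0019,-0.01,-0.0007],
    [0,0,0],
  ],
  fingers=[0.01,0.01,0.01,0.01,0.01],
)

```text
clock: 23.95
position: [533.7, -111.5, 212.6]
ee_rot: [0.088, 0.995, 0.053, 0.006]
contact_force: [-0.0, -0.8, -1.3]
gripper_width: 17.5
```

servo_tool(
  turn=[
    [0.02,-0.004,0],
    [0.02,-0.004,0],
    [0.02,-0.004,0],
    [0.02,-0.004,0],
    [0.015,-0.003,0],
  ],
  dp=[
    [-0.0006,-0.0028,-0.0003],
    [-0.0006,-0.0028,-0.0003],
    [-0.0006,-0.0028,-0.0005],
    [-0.0006,-0.0028,-0.0005],
    [-0.0004,-0.0025,-0.0005],
  ],
  fingers=[0.01,0.01,0.01,0.01,0.01],
)

```text
clock: 24.58
position: [531.5, -123.3, 210.9]
ee_rot: [0.086, 0.991, 0.104, 0.012]
contact_force: [-0.7, 2.7, 2.7]
gripper_width: 17.1
```

```bash
python3 -c "
from h import *
lv()"
```

```text
t 24.57 world [ 531.5 -123.3  210.9] tcp_cl [-163.4   -1.5  210.9] grasp_cl [-167.3   -1.4  229.5] z_cl [ 0.207 -0.004 -0.978] y_cl [0.978 0.012 0.207] F_cl [2.5 1.2 2.7] w 17.1
lever 0.379 tool lean -0.209 r 160.4 Ftan 2.95 Frad 2.17
```

servo_tool(
  turn=[
    [-0.079,0.015,0],
    [-0.079,0.015,0],
    [-0.079,0.015,0],
    [-0.079,0.015,0],
    [-0.065,0.012,0],
  ],
  dp=[
    [0.002,0.0105,0.0016],
    [0.002,0.0105,0.0009],
    [0.002,0.0105,0],
    [0.002,0.0105,-0.0009],
    [0.0016,0.0085,-0.0015],
  ],
  fingers=[0.01,0.01,0.01,0.01,0.01],
)

```text
clock: 25.2
position: [540.3, -76.5, 211.1]
ee_rot: [0.089, 0.992, -0.094, -0.007]
contact_force: [-1.0, 1.5, 1.6]
gripper_width: 17.3
```

servo_tool(
  turn=[
    [-0.01,0.002,0],
    [-0.01,0.002,0],
    [0,0,0],
    [0,0,0],
    [0,0,0],
  ],
  dp=[
    [0.0004,0.002,-0.0003],
    [0.0004,0.002,-0.0003],
    [0.0002,0.001,0],
    [0,0,0],
    [0,0,0],
  ],
  fingers=[0.01,0.01,0.01,0.01,0.01],
)

```text
clock: 25.82
position: [541.0, -73.1, 210.5]
ee_rot: [0.089, 0.99, -0.105, -0.009]
contact_force: [-0.0, 0.2, 2.1]
gripper_width: 17.2
```

```bash
python3 -c "
from h import *
lv();jaw()"
```

```text
t 25.82 world [541.  -73.1 210.5] tcp_cl [-112.2   -1.5  210.5] grasp_cl [-108.2   -1.5  229. ] z_cl [-0.209 -0.002 -0.978] y_cl [ 0.978  0.005 -0.209] F_cl [0.2 0.  2.1] w 17.2
lever -0.007 tool lean 0.21 r 160.8 Ftan -0.25 Frad 2.14
red [433, 160, 54, 73, 2896] x [ 5.3 42.5] y [-31.   33.5]
red [255, 201, 44, 160, 6171] x [-169.7 -124.8] y [-215.3  -16.9]
```

servo_tool(
  turn=[
    [0.074,-0.014,0],
    [0.074,-0.014,0],
    [0.074,-0.014,0],
    [0.074,-0.014,0],
    [0,0,0],
  ],
  dp=[
    [-0.0019,-0.01,0.0016],
    [-0.0019,-0.01,0.0008],
    [-0.0019,-0.01,0],
    [-0.0019,-0.01,-0.0007],
    [0,0,0],
  ],
  fingers=[0.01,0.01,0.01,0.01,0.01],
)

```text
clock: 26.5
position: [534.2, -109.3, 212.8]
ee_rot: [0.089, 0.995, 0.052, 0.007]
contact_force: [1.2, -0.9, -0.7]
gripper_width: 17.4
```

servo_tool(
  turn=[
    [0.02,-0.004,0],
    [0.02,-0.004,0],
    [0.02,-0.004,0],
    [0.02,-0.004,0],
    [0.015,-0.003,0],
  ],
  dp=[
    [-0.0006,-0.0029,-0.0003],
    [-0.0006,-0.0029,-0.0003],
    [-0.0006,-0.0029,-0.0005],
    [-0.0006,-0.0029,-0.0005],
    [-0.0004,-0.0026,-0.0005],
  ],
  fingers=[0.01,0.01,0.01,0.01,0.01],
)

```text
clock: 27.12
position: [532.0, -121.2, 211.3]
ee_rot: [0.086, 0.991, 0.103, 0.013]
contact_force: [-0.2, 4.7, 4.8]
gripper_width: 17.3
```

```bash
python3 -c "
from h import *
lv()"
```

```text
t 27.12 world [ 532.  -121.2  211.3] tcp_cl [-161.2   -1.5  211.3] grasp_cl [-165.1   -1.4  229.9] z_cl [ 0.207 -0.006 -0.978] y_cl [0.978 0.012 0.207] F_cl [4.6 1.  4.8] w 17.3
lever 0.365 tool lean -0.208 r 160.5 Ftan 5.32 Frad 3.94
```

servo_tool(
  turn=[
    [0,0,0],
    [0.003,0,0],
    [0.003,0,0],
    [0.003,0,0],
    [0.003,0,0],
  ],
  dp=[
    [-0.0002,-0.001,-0.0002],
    [-0.0002,-0.001,-0.0002],
    [-0.0002,-0.001,-0.0002],
    [-0.0002,-0.001,-0.0002],
    [-0.0002,-0.001,-0.0002],
  ],
  fingers=[0.01,0.01,0.01,0.01,0.01],
)

```text
clock: 27.75
position: [531.4, -124.5, 210.8]
ee_rot: [0.087, 0.99, 0.112, 0.013]
contact_force: [0.5, 5.4, 4.2]
gripper_width: 17.3
```

```bash
python3 -c "
from h import *
lv()"
```

```text
t 27.75 world [ 531.4 -124.5  210.8] tcp_cl [-164.5   -1.5  210.8] grasp_cl [-168.8   -1.4  229.3] z_cl [ 0.224 -0.005 -0.975] y_cl [0.974 0.011 0.224] F_cl [5.4 0.5 4.2] w 17.3
lever 0.389 tool lean -0.226 r 160.5 Ftan 6.1 Frad 3.1
```

servo_tool(
  turn=[
    [-0.079,0.015,0],
    [-0.079,0.015,0],
    [-0.079,0.015,0],
    [-0.079,0.015,0],
    [-0.065,0.012,0],
  ],
  dp=[
    [0.002,0.0105,0.0016],
    [0.002,0.0105,0.0009],
    [0.002,0.0105,0],
    [0.002,0.0105,-0.0009],
    [0.0016,0.0085,-0.0015],
  ],
  fingers=[0.01,0.01,0.01,0.01,0.01],
)

```text
clock: 28.38
position: [539.9, -79.0, 211.5]
ee_rot: [0.089, 0.992, -0.089, -0.006]
contact_force: [-2.3, 2.1, 3.4]
gripper_width: 17.5
```

servo_tool(
  turn=[
    [-0.01,0.002,0],
    [-0.01,0.002,0],
    [0,0,0],
    [0,0,0],
    [0,0,0],
  ],
  dp=[
    [0.0004,0.002,-0.0003],
    [0.0004,0.002,-0.0003],
    [0.0002,0.001,0],
    [0,0,0],
    [0,0,0],
  ],
  fingers=[0.01,0.01,0.01,0.01,0.01],
)

```text
clock: 29.0
position: [540.8, -74.4, 210.7]
ee_rot: [0.088, 0.991, -0.1, -0.007]
contact_force: [-0.6, 2.8, 3.5]
gripper_width: 17.3
```

```bash
python3 -c "
from h import *
lv();jaw();save('v12.png',shot('wrist')['img'][120:260,360:560],4)"
```

```text
t 29.0 world [540.8 -74.4 210.7] tcp_cl [-113.6   -1.6  210.7] grasp_cl [-109.8   -1.5  229.3] z_cl [-0.199 -0.004 -0.98 ] y_cl [ 0.98   0.007 -0.199] F_cl [2.6 1.1 3.5] w 17.3
lever 0.004 tool lean 0.2 r 160.8 Ftan 1.87 Frad 3.9
red [439, 160, 56, 72, 2895] x [11.4 49.7] y [-31.   33.4]
red [255, 201, 44, 160, 6186] x [-169.2 -124.3] y [-216.   -17.4]
```

View pics/v12.png

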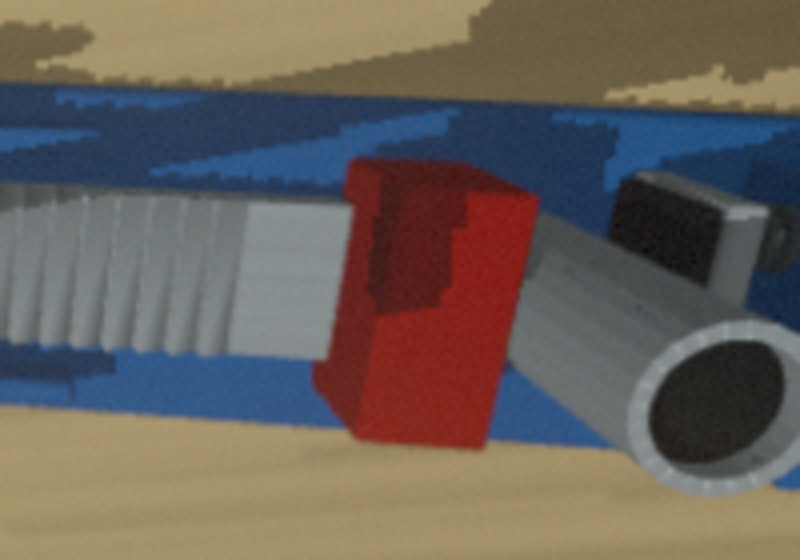

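```bash
python3 -c "
from h import *
g=shot('wrist')
for u,v,z in [(723,212,58),(610,245,14),(636,180,14),(538,200,58),(486,447,58)]:
    p=atz(g,360+u/4,120+v/4,z);print(u,v,((p[:2]-O)@ex).round(1),((p[:2]-O)@ey).round(1))
a=cv2.imread('pics/v11.png');b=cv2.imread('pics/v12.png')
def tm(x0,y0,x1,y1):
    r=cv2.matchTemplate(b,a[y0:y1,x0:x1],cv2.TM_CCOEFF_NORMED);_,m,_,l=cv2.minMaxLoc(r);print(m,l[0]-x0,l[1]-y0)
tm(575,160,730,260);tm(265,150,330,450);tm(575,340,740,490);tm(20,85,400,150)
"
```

```text
723 212 89.1 26.9
610 245 88.9 9.1
636 180 91.4 25.9
538 200 50.6 27.3
486 447 51.1 -31.7
0.95280921459198 39 -1
0.975679874420166 55 0
0.863427460193634 60 5
0.9133812189102173 3 -4
```

Stroke 5 took about 4.5 N more than idle, so the grip is near the 16 N limit: the pad is in 5–8.5 mm. One more tooth puts it at 12–17 mm, inside the band on every estimate.

servo_tool(
  turn=[
    [0.074,-0.014,0],
    [0.074,-0.014,0],
    [0.074,-0.014,0],
    [0.074,-0.014,0],
    [0,0,0],
  ],
  dp=[
    [-0.0019,-0.01,0.0016],
    [-0.0019,-0.01,0.0008],
    [-0.0019,-0.01,0],
    [-0.0019,-0.01,-0.0007],
    [0,0,0],
  ],
  fingers=[0.01,0.01,0.01,0.01,0.01],
)

```text
clock: 29.78
position: [534.8, -108.0, 212.6]
ee_rot: [0.087, 0.994, 0.059, 0.01]
contact_force: [0.3, 5.9, 0.1]
gripper_width: 17.5
```

servo_tool(
  turn=[
    [0.02,-0.004,0],
    [0.02,-0.004,0],
    [0.02,-0.004,0],
    [0.02,-0.004,0],
    [0.015,-0.003,0],
  ],
  dp=[
    [-0.0006,-0.003,-0.0003],
    [-0.0006,-0.003,-0.0003],
    [-0.0006,-0.003,-0.0005],
    [-0.0006,-0.003,-0.0005],
    [-0.0005,-0.003,-0.0005],
  ],
  fingers=[0.01,0.01,0.01,0.01,0.01],
)

```text
clock: 30.4
position: [533.4, -115.7, 211.9]
ee_rot: [0.083, 0.99, 0.11, 0.015]
contact_force: [-0.2, 8.3, 4.5]
gripper_width: 17.4
```

```bash
python3 -c "
from h import *
lv()"
```

```text
t 30.4 world [ 533.4 -115.7  211.9] tcp_cl [-155.6   -1.9  211.9] grasp_cl [-159.8   -1.7  230.4] z_cl [ 0.222 -0.008 -0.975] y_cl [0.975 0.02  0.221] F_cl [8.1 1.7 4.5] w 17.4
lever 0.332 tool lean -0.223 r 160.2 Ftan 8.61 Frad 3.38
```

servo_tool(
  turn=[
    [0,0,0],
    [0,0,0],
    [0,0,0],
    [0,0,0],
    [0,0,0],
  ],
  dp=[
    [-0.0006,-0.003,-0.0005],
    [-0.0006,-0.003,-0.0005],
    [-0.0006,-0.003,-0.0005],
    [-0.0006,-0.003,-0.0005],
    [-0.0006,-0.003,-0.0005],
  ],
  fingers=[0.01,0.01,0.01,0.01,0.01],
)

```text
clock: 31.02
position: [532.4, -120.9, 211.1]
ee_rot: [0.08, 0.99, 0.115, 0.016]
contact_force: [0.3, 10.2, 5.4]
gripper_width: 17.8
```

```bash
python3 -c "
from h import *
lv()"
```

```text
t 31.02 world [ 532.4 -120.9  211.1] tcp_cl [-160.9   -1.9  211.1] grasp_cl [-165.2   -1.7  229.6] z_cl [ 0.231 -0.008 -0.973] y_cl [0.973 0.024 0.23 ] F_cl [10.   1.6  5.4] w 17.8
lever 0.367 tool lean -0.233 r 160.2 Ftan 10.8 Frad 3.64
```

servo_tool(
  turn=[
    [0,0,0],
    [0,0,0],
    [0,0,0],
    [0,0,0],
    [0,0,0],
  ],
  dp=[
    [-0.0006,-0.003,-0.0006],
    [-0.0006,-0.003,-0.0006],
    [-0.0006,-0.003,-0.0006],
    [-0.0006,-0.003,-0.0006],
    [0,0,0],
  ],
  fingers=[0.01,0.01,0.01,0.01,0.01],
)

```text
clock: 31.65
position: [532.2, -121.8, 211.0]
ee_rot: [0.079, 0.989, 0.121, 0.016]
contact_force: [-0.5, 4.4, 3.7]
gripper_width: 17.5
```

```bash
python3 -c "
from h import *
lv()"
```

```text
t 31.65 world [ 532.2 -121.8  211. ] tcp_cl [-161.8   -1.9  211. ] grasp_cl [-166.3   -1.7  229.4] z_cl [ 0.242 -0.007 -0.97 ] y_cl [0.97  0.027 0.241] F_cl [4.2 1.3 3.7] w 17.5
lever 0.374 tool lean -0.244 r 160.2 Ftan 4.79 Frad 2.86
```

servo_tool(
  turn=[
    [-0.079,0.015,0],
    [-0.079,0.015,0],
    [-0.079,0.015,0],
    [-0.079,0.015,0],
    [-0.075,0.014,0],
  ],
  dp=[
    [0.002,0.0105,0.0016],
    [0.002,0.0105,0.0009],
    [0.002,0.0105,0],
    [0.002,0.0105,-0.0009],
    [0.0016,0.0085,-0.0015],
  ],
  fingers=[0.01,0.01,0.01,0.01,0.01],
)

```text
clock: 32.28
position: [541.2, -74.2, 210.4]
ee_rot: [0.081, 0.993, -0.089, -0.006]
contact_force: [-1.2, 2.3, 1.2]
gripper_width: 17.4
```

servo_tool(
  turn=[
    [-0.01,0.002,0],
    [-0.01,0.002,0],
    [0,0,0],
    [0,0,0],
    [0,0,0],
  ],
  dp=[
    [0.0004,0.002,-0.0003],
    [0.0004,0.002,-0.0003],
    [0.0004,0.002,0],
    [0.0002,0.001,0],
    [0,0,0],
  ],
  fingers=[0.01,0.01,0.01,0.01,0.01],
)

```text
clock: 32.9
position: [541.4, -73.4, 209.8]
ee_rot: [0.082, 0.991, -0.107, -0.009]
contact_force: [-3.0, 3.6, 4.0]
gripper_width: 17.1
```

```bash
python3 -c "
from h import *
lv();jaw();save('v13.png',shot('wrist')['img'][120:260,360:560],4)
a=cv2.imread('pics/v12.png');b=cv2.imread('pics/v13.png')
def tm(x0,y0,x1,y1):
    r=cv2.matchTemplate(b,a[y0:y1,x0:x1],cv2.TM_CCOEFF_NORMED);_,m,_,l=cv2.minMaxLoc(r);print(m,l[0]-x0,l[1]-y0)
tm(612,160,740,260);tm(315,150,380,450);tm(20,85,330,150)
"
```

```text
t 32.9 world [541.4 -73.4 209.8] tcp_cl [-112.5   -2.   209.8] grasp_cl [-108.5   -1.9  228.4] z_cl [-0.213 -0.004 -0.977] y_cl [ 0.977  0.02  -0.213] F_cl [3.  3.6 4. ] w 17.1
lever -0.006 tool lean 0.214 r 160.1 Ftan 2.11 Frad 4.48
red [448, 163, 58, 74, 3023] x [18.  57.2] y [-31.1  33.4]
red [255, 201, 46, 161, 6244] x [-169.  -123.8] y [-216.1  -17. ]
0.7699094414710999 46 18
0.9838141798973083 38 14
0.9450981616973877 9 7
```

Stroke 6 was firm at about 9 N over idle. The jaw moved on one tooth and the lever is back at its stop, so I'm releasing.

servo_tool(
  turn=[
    [0,0,0],
    [0,0,0],
    [0,0,0],
    [0,0,0],
    [0,0,0],
  ],
  dp=[
    [0,0,0],
    [0,0,0],
    [0,0,0],
    [0.0004,0.002,0.01],
    [0.0008,0.004,0.02],
  ],
  fingers=[0.05,0.06,0.06,0.06,0.06],
)

```text
clock: 33.62
position: [541.8, -67.2, 238.8]
ee_rot: [0.08, 0.991, -0.108, -0.011]
contact_force: [0.6, 0.2, -0.8]
gripper_width: 60.0
```

servo_tool(
  turn=[
    [0,0,0],
    [0,0,0],
    [0,0,0],
    [0,0,0],
    [0,0,0],
  ],
  dp=[
    [0.001,0.005,0.025],
    [0.001,0.005,0.025],
    [0,0,0.03],
    [0,0,0.02],
    [0,0,0],
  ],
  fingers=[0.06,0.06,0.06,0.06,0.06],
)

```text
clock: 34.25
position: [545.0, -55.9, 347.1]
ee_rot: [0.079, 0.991, -0.107, -0.008]
contact_force: [0.6, 0.7, -0.6]
gripper_width: 60.1
```

```bash
python3 -c "
from h import *
st();g=shot('wrist');s=shot('scene')
for q in ['lever_grip','pipe','jaw']: print(q,[(np.round(r['box']),round(r['score'],2)) for r in search_frame(q,'wrist')][:3])
for ph in (.2,.15,.1): print(ph,[proj(g,np.r_[O,0]+C.T@[-140+160*np.sin(ph),y,77.5+160*np.cos(ph)]).round() for y in (-40,40)])
b=np.r_[O,0]+C.T@[73,-1,12];print('pipe base/top pred',proj(g,b).round(),proj(g,b+[0,0,100]).round())
c=np.zeros((420,800,3),np.uint8);c[:,:560]=g['img'];c[:300,560:]=cv2.resize(s['img'][160:285,250:350],(240,300));save('v14.png',c)
"
```

```text
t 34.25 world [545.  -55.9 347.1] tcp_cl [-94.6  -2.3 347.1] grasp_cl [-90.6  -2.2 365.7] z_cl [-0.213 -0.008 -0.977] y_cl [ 0.977  0.026 -0.213] F_cl [ 0.8 -0.4 -0.6] w 60.1
lever_grip [(array([270., 148.,  34.,  97.]), 0.85)]
pipe [(array([439., 156.,  47.,  46.]), 0.96), (array([108., 202.,  60.,  52.]), 0.16)]
jaw [(array([300., 144., 145.,  55.]), 0.83)]
0.2 [array([289., 240.]), array([293., 153.])]
0.15 [array([281., 240.]), array([283., 153.])]
0.1 [array([272., 239.]), array([274., 152.])]
pipe base/top pred [443. 167.] [466. 183.]
```

```bash
python3 -c "
from bench import *
print(job_done())"
```

```text
the job is handed in; nothing more can be done
None
```

The pipe is standing on the clamp's bed, gripped between the jaw and the pad. The lever is back at its jaw-side stop, and I let go and handed the job in at about 34 s. No verdict was reported.

**What I did:** I picked the grey steel pipe out from its green and yellow look-alikes, placed it upright on the bed and released it. I then pumped the lever six full strokes.
- **Pull per stroke:** strokes 2–4 took about 1–3 N, stroke 5 about 6 N, and stroke 6 about 11 N (roughly 9 N over idle). I stopped there.
- **Two grasps needed redoing:** the first pipe grip was off centre. The first crossbar grip was too high and began slipping during stroke 1, so I gripped it lower and finished the stroke.

**Last checks:**
- **Lever:** at its stop, within about 0.02 rad by camera.
- **Pipe:** its outline matches the one predicted for an upright pipe on the bed.
- **Jaw:** moved on 7.5 mm on the last stroke, which is one tooth.
- **Robot:** clear of everything, with contact force about 0.

**What disagreed or was not confirmed:**
- **Grip force:** after stroke 5, the jaw position put the pad 5–6 mm in, the pad's own shift said about 8.5 mm, and the pull suggested about 4 mm. I took the sixth stroke because every estimate then fell inside the 16–58 N band, at roughly 30–50 N. I did not measure the final grip force directly.
- **Final picture:** I could not view it because the 12-picture limit was reached, so the lever and pipe checks above are numeric only. I did not check the bystanders at the end.

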